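# Set and lock a bonding press

## Robot

A 6-joint arm with a two-finger parallel gripper is mounted at the origin on a cart in front of the work surface, level with it; the furniture and walls round the work are solid. World frame = base frame: x ahead of the robot, y to its left, z up, the work surface at z = 0. Lengths are in m, angles in degrees, forces in N, time in s.
With the tool pointing down it reaches from about 0.35 to 0.875 m from the base axis. Payload 4.2 kg.
Tool frame: the origin (TCP) lies on the centre line of the jaws, within the pads' length; the fingertips stand 19 mm ahead of it and the grasp point (between the pads) is the TCP; z points along the fingers, y is the line along which they close (so a half turn about z gives the same grasp; the last joint's range is limited). The gripper opens to 87 mm and grips with 3 to 60 N. Pads are 19 mm wide; open, the fingers measure 117 mm over their backs; the gripper's body (75 mm by 190 mm) begins 51 mm behind the grasp point.
Start: joints at [-54.74, 22.042, 0.453, 0, -68.411, -14.817], TCP at [0.218, -0.586, 0.242] pointing down, gripper open.
Joint ranges: [-179.83, 179.83], [-69.29, 118.12], [-61.27, 80.66], [-181.25, 117.63], [-171.15, -9.14], [-177.46, 177.46]. Speed limits (degrees/s): [159.86, 159.86, 180, 180, 180, 180].

## Interface

Orientations are given as a 3x3 rotation matrix whose columns are the frame's x, y, z axes.
In Python, from station import sense, capture, finish_job, search_frame, masks_of gives the robot as it stands.
- The arm moves only by the tool drive_tool, never from a script. Its argument "rows" is a list of rows, each a list of 7 numbers: the opening in per cent of the stroke, from 0 (shut) to 100 (fully open), then the shift along the world's x, y, z in mm, then the turn, a rotation vector about the world's x, y, z in rad. In form: [[fingers, dx, dy, dz, wx, wy, wz], ...]. A call has 1 to 5 rows; each row shifts and turns the commanded pose from where the row before left it; what a row does not reach is not made up. A row lasts 1/12 s, in which the tool goes at most 41.7 mm and 7.16 degrees, less where a joint would pass 70% of its speed; a pose out of reach is approached as far as the arm can. A call is refused whole if a number of a shift passes 41.7 or a number of a turn 0.125, either way. A call with a gripper value outside its range is refused whole. The fingers move at their own pace and stop on an object; the grip force is fixed at half the most. Time passes only in rows, so rows that do not move let the fingers close. It gives the time, the measured TCP pose, the force, the opening and the grip force at its end, in the units of the state.
- sense(): the state, without advancing time (a new reading comes with each control period).
- capture(name): name is "scene" or "top" or "wrist"; returns a dict with "frame" (420x560x3 uint8, red, green, blue), "z_map" (420x560 float32, m along the optical axis (not along the pixel's ray), 0 where there is no reading), "fx", "fy", "cx", "cy" (pixels), "R" (3x3) and "t" (3): a world point X has camera coordinates R X + t; the wrist camera has in their place "T_tool_cam" (4x4, takes a point from camera to tool coordinates, whose origin is the TCP and whose axes are the flange's). Camera axes: x right, y down, z forward; pixel columns grow to the right and rows downward; lengths in m; the calibration is good to about 2 mm. A picture is of the moment at which its call begins: read the wrist's pose just before it.
- finish_job(): hands the job in; it is judged then, once.
Trained networks look in a picture, given as the dict that the camera call returned (one of the last four; its "shot" number tells which), for a name from the list of things; names that differ only in an ending like _2 or _b are one class to them, and where a whole thing is asked for, a point or a joint stands for the part that bears it (a point fixed in the world has none). Each returns a list of dicts, best first, with "p" (0 to 1); they miss things now and then, are a little off and sometimes report something else, mostly with a low value. They report only what shows in the picture. A call takes as long as a camera call.
- search_frame(label, picture): "xy" ([column, row] in pixels, amid what is visible of it).
- masks_of(label, picture): "region" (420x560 bool, what is visible of it) and "xy" ([column, row] in pixels, amid what is visible of it).
The state is a dict: "time_s": time; "joints": joint angles; "joint_velocities": joint speeds; "effort": joint torques, N m; "tcp_pos": TCP position; "ee_rot": TCP orientation; "wrist_force": force on the tool from outside, world axes, zero at the start; "moment": the same for the moment, N m; "gripper_width": opening from 0.0 (shut) to 1.0 (fully open); "gripper_force": force on a finger pad.
Only numpy, scipy, OpenCV 4.12 (cv2) and the standard library are available. Lean on these libraries where they do the work, as an engineer would, in place of code of your own. Each camera call takes 0.05 s, during which the arm holds its last target. There are 200 camera calls.

## Task

Clamp the puck that lies in the bench press: push the hand wheel clockwise (seen from above) by its upright handle through exactly one full turn, so that the handle stops where it stood at the start. Then push the ball-ended lock lever below the wheel clockwise, as far as it goes. Leave the puck in its nest and the other things on the bench where they are.

Things in the scene. Friction and masses are not known exactly. Their poses are not given: they have to be found in the camera images.
- press: Grey cast C-frame press, fixed to the bench, column at the back (its own +x). Origin: underside of the base, on the vertical screw axis. Base 150 x 130 x 18 mm (95 mm back of the axis), column and arm 123 mm high; only lock lever and wheel stand above. Upright panels at the far left (y over 0.45) must be passed at 0.4 m height; a lamp arm hangs over the right (y under -0.25).
- wheel_center (a point): Centre of the hand wheel, on its vertical axis, at the mid-plane of the rim. The wheel is bare aluminium: a round rim (centre-line radius 60 mm, bar 14 mm thick, so its top is 7 mm above this point), three thin spokes and a hub; hub nut and screw end stand up to 28 mm above this point within 10 mm of the axis. About 160 mm above the bench at the start; wheel and screw go down 4 mm per turn.
- handle (a point): Middle of the upright handle of the hand wheel, 60 mm from the wheel axis and 35 mm above the rim's mid-plane. The handle is a black plastic revolving grip, 21 mm in diameter, that rises from 10 to 62 mm above the rim's mid-plane.
- grip: The same revolving grip as a body (the part to push). Origin: on the grip's own vertical axis, level with the mid-plane of the rim (35 mm below the point 'handle'); its yaw is free.
- press_wheel (a joint): Angle of the hand wheel (rad), growing clockwise seen from above; one turn is 6.283. It starts anywhere from -1.4 to 1.4, turns stiffly (about 3 N at the handle), stays where it is left, and has stops at -1.7 and 8.4. One clockwise turn lowers the screw and its sprung foot by 4 mm, which brings the foot onto the puck and presses it with several newtons.
- lever_knob (a point): Centre of the black ball (28 mm in diameter) at the end of the lock lever. The lever is a bent steel bar on a nut round the press's screw, turns about the same vertical axis as the wheel, below the wheel, and comes out on the left of the press, bent upward outside the rim; the ball is 130 mm from the axis and 185 mm above the bench.
- lock_lever (a joint): Angle of the lock lever (rad), growing clockwise seen from above: 0 to 0.12 free (start, ball front left of the press), 1.05 locked at its stop (ball back left). About 1.5 N at the ball; it stays where it is left.
- puck: The clamped piece: black round specimen puck, 47 mm in diameter, 10 mm thick, loose in the round nest (5 mm deep, 50 mm wide) of the press base under the foot. Origin: centre of its underside.
- foot: Sprung steel foot, 34 mm in diameter, at the lower end of the screw; at the start it stands 0.3 to 2.1 mm clear above the puck. Origin: on the screw axis, level with the underside of the press base.
- jar: White screw jar with black lid, 48 mm in diameter, 52 mm high, standing right of the press. Origin: centre of the underside. A bystander.
- bottle: White dropper bottle with blue cap, 34 mm in diameter, 105 mm high, standing right of the press. Origin: centre of the underside. A bystander.
- brush: Small wooden-handled brush, 145 mm long, 14 mm wide, lying right in front of the press. Origin: its middle, on the bench. A bystander.
- tweezers: Steel tweezers, 127 mm long, lying in front of the press. Origin: its middle, on the bench. A bystander.
- spare_puck: A second black puck, 47 mm in diameter, 10 mm thick, lying in a small blue tray, far right under the lamp arm. Origin: centre of its underside. A bystander.
- loupe: Black eye loupe, 36 mm in diameter, 35 mm high, standing left in front of the green bins. Origin: centre of its underside. A bystander.
- caliper: Digital caliper, 234 mm long, lying at the front edge of the bench, left. Origin: its middle, on the bench. A bystander.
- blower: Black rubber air blower, 50 mm in diameter, 90 mm high, standing behind the press, right. Origin: centre of its underside. A bystander.

How it is judged (in metres and radians):
On the way, in this order (a step that is already met when the one before it is completed fails the run):
1. the handle is pushed to the far side of the wheel by the fingers on its grip, with the lock lever still free (distance of handle from where it was at the start of the episode above 0.112 m and value of joint press_wheel above 1.5 rad and value of joint lock_lever below 0.3 rad and contact force between the fingers and grip above 0.2 N), for 0.05 s.
2. the wheel has made one whole turn and the handle rests where it began, with the lock lever still free (distance of handle from where it was at the start of the episode below 0.016 m and value of joint press_wheel above 4.5 rad and value of joint lock_lever below 0.3 rad), for 0.3 s.
3. the lock lever is pushed to its stop (value of joint lock_lever above 0.95 rad), for 0.2 s.
At the end, for the whole second after the job is handed in: The wheel has turned once clockwise and rests with its handle within 16 mm (15 degrees) of where it began, the foot presses the puck in its nest with more than 2 N, and the lock lever is within 0.1 rad of its stop (distance of handle from where it was at the start of the episode below 0.016 m and value of joint press_wheel between 4.5 and 8.1 rad and value of joint lock_lever above 0.95 rad and contact force between foot and puck above 2 N and distance of puck from where it was at the start of the episode below 0.006 m and velocity of joint press_wheel between -0.1 and 0.1 rad/s); the robot touches nothing.
It fails at once if the puck is shifted or lifted out of its nest (distance of puck from where it was at the start of the episode above 0.006 m).
It fails at once if a bystander is lifted or knocked away (distance of any of jar, bottle, brush, tweezers, spare_puck, loupe, caliper, blower from where it was at the start of the episode above 0.02 m).
It also fails if it takes over 72 s, if anything falls off the work surface, if the arm or the gripper's body presses on something with over 40 N, if the wrist force passes 120 N, or if a joint passes its speed limit or range.

## Working session

There is one attempt and no reset: what is moved stays moved. The work goes in short steps, Python scripts to look and compute and a tool call to move; the robot and the scene stay as the last step left them, time stands still between calls to the robot, and variables do not carry over. Pictures are saved under pics/ and viewed, at most 10 in all, crops included, and the job is handed in when it is done.

Besides the shell and the picture viewer there is one more tool, called after ">>>" in YAML: its name, and indented under it one key for each argument. drive_tool: Moves the arm, as the interface text tells. Its arguments: {"type":"object","properties":{"rows":{"type":"array"}},"required":["rows"]}

```bash
mkdir -p pics
cat > h.py <<'E'
import numpy as np, cv2
from station import *
def world(p,u,v,z=None):
    d=p["z_map"][int(round(v)),int(round(u))] if z is None else z
    c=np.array([(u-p["cx"])*d/p["fx"],(v-p["cy"])*d/p["fy"],d])
    return p["R"].T@(c-p["t"])
def cloud(p,m):
    v,u=np.nonzero(m&(p["z_map"]>0)); d=p["z_map"][v,u]
    c=np.stack([(u-p["cx"])*d/p["fx"],(v-p["cy"])*d/p["fy"],d])
    return (p["R"].T@(c-np.array(p["t"])[:,None])).T
def save(p,n): cv2.imwrite("pics/"+n,p["frame"][:,:,::-1])
E
python3 - <<'E'
from h import *
np.set_printoptions(precision=4,suppress=True)
for n in("scene","top"):
    p=capture(n); save(p,n+"0.png")
    for l in("handle","wheel_center","lever_knob","press","jar","bottle","blower"):
        for r in masks_of(l,p)[:2]:
            c=cloud(p,r["region"])
            print(n,l,round(r["p"],2),r["xy"],len(c), np.median(c,0) if len(c) else "",np.percentile(c,2,axis=0) if len(c) else "",np.percentile(c,98,axis=0) if len(c) else "")
s=sense();print(s["time_s"],s["tcp_pos"],s["ee_rot"],s["wrist_force"])
E
```

```text
scene handle 0.75 [284.7, 204.2] 728 [ 0.5149 -0.0248  0.1636] [ 0.4453 -0.0797  0.0247] [0.769  0.176  0.2173]
scene wheel_center 0.84 [282.6, 203.5] 682 [ 0.5139 -0.028   0.1638] [ 0.4453 -0.0798  0.1343] [0.5774 0.0449 0.2174]
scene lever_knob 0.67 [246.7, 195.9] 134 [0.4868 0.0964 0.1727] [0.4722 0.0142 0.1355] [0.5059 0.1225 0.1964]
scene press 0.65 [280.1, 204.0] 758 [ 0.5183 -0.0233  0.1633] [ 0.4454 -0.0794  0.0035] [0.8411 0.2082 0.2173]
scene press 0.62 [285.0, 229.9] 2563 [ 0.5134 -0.0374  0.0661] [ 0.4484 -0.0884  0.0036] [0.5877 0.0996 0.194 ]
scene jar 0.82 [316.3, 260.0] 229 [ 0.4715 -0.1641  0.0417] [ 0.4583 -0.1824  0.0199] [ 0.4996 -0.1408  0.0534]
scene jar 0.61 [278.5, 204.5] 716 [ 0.5136 -0.0251  0.1637] [ 0.4452 -0.0797  0.0268] [0.7143 0.1498 0.2167]
scene bottle 0.59 [327.3, 249.6] 313 [ 0.5367 -0.1666  0.0494] [ 0.5254 -0.178  -0.0025] [ 0.6147 -0.1015  0.0913]
scene blower 0.71 [329.2, 227.0] 247 [ 0.706  -0.0868  0.036 ] [ 0.6783 -0.1102  0.0003] [ 0.7323 -0.0618  0.0879]
top handle 0.55 [298.2, 209.6] 1035 [ 0.5197 -0.015   0.1655] [ 0.4523 -0.0749  0.1583
[... 245 characters left out ...]
.0382]
top press 0.62 [295.7, 212.5] 2685 [ 0.5211 -0.0109  0.1323] [ 0.4542 -0.0761  0.0144] [0.6032 0.1125 0.2032]
top jar 0.75 [346.0, 226.9] 217 [ 0.4834 -0.151   0.0501] [ 0.4638 -0.1715  0.0123] [ 0.5035 -0.1321  0.0548]
top bottle 0.48 [344.2, 199.2] 172 [ 0.5475 -0.152   0.0807] [ 0.534  -0.1704  0.0012] [ 0.5663 -0.1404  0.0958]
top blower 0.62 [314.4, 143.4] 242 [ 0.7164 -0.0732  0.0465] [ 0.6998 -0.0974 -0.0009] [ 0.7419 -0.0525  0.0874]
top blower 0.45 [293.2, 211.5] 988 [ 0.519  -0.0108  0.1656] [ 0.4523 -0.074   0.16  ] [0.5744 0.0496 0.2215]
0.8 [ 0.2184 -0.5856  0.2416] [[-0.937  -0.3493  0.0001]
 [-0.3493  0.937  -0.0001]
 [-0.0001 -0.0001 -1.    ]] [ 0.4153 -0.148   0.4722]
```

Run:
```python
from h import *
np.set_printoptions(precision=4,suppress=True)
ims=[]
for n,(a,b,c,d) in (("scene",(140,290,210,360)),("top",(140,290,225,375))):
    p=capture(n); ims.append(cv2.resize(p["frame"][a:b,c:d,::-1],(400,400),interpolation=cv2.INTER_CUBIC))
    H,W=p["z_map"].shape
    c=cloud(p,np.ones((H,W),bool)); 
    near=(np.hypot(c[:,0]-.515,c[:,1]+.015)<.2)
    c=c[near]
    g=c[(c[:,2]>.195)]; print(n,"high",len(g)); 
    for q in g[np.argsort(-g[:,2])][:60:3]: print(q)
    r=c[(c[:,2]>.150)&(c[:,2]<.18)&(np.hypot(c[:,0]-.515,c[:,1]+.015)<.09)]
    print("rim",len(r),r.min(0),r.max(0))
    # circle fit
    from scipy.optimize import least_squares
    rr=r[np.hypot(r[:,0]-r[:,0].mean(),r[:,1]-r[:,1].mean())>.045]
    s=least_squares(lambda x:np.hypot(rr[:,0]-x[0],rr[:,1]-x[1])-.06,[.515,-.015],loss="soft_l1",f_scale=.004); print(s.x,np.abs(s.fun).mean(),len(rr))
    k=c[(np.hypot(c[:,0]-.515,c[:,1]+.015)>.1)&(c[:,2]>.165)&(c[:,1]>0)]
    print("knob",len(k),k.mean(0) if len(k) else "",k.max(0) if len(k) else "",k.min(0) if len(k) else "")
cv2.imwrite("pics/a.png",np.hstack(ims))
```

```text
scene high 79
[ 0.6573 -0.1552  0.2852]
[ 0.5321 -0.0761  0.2243]
[ 0.5431 -0.0658  0.2208]
[ 0.5387 -0.0686  0.2199]
[ 0.5382 -0.0655  0.2193]
[ 0.5384 -0.0619  0.2183]
[ 0.5377 -0.0763  0.216 ]
[ 0.5339 -0.0684  0.2152]
[ 0.53   -0.0709  0.2141]
[ 0.5411 -0.0708  0.2133]
[ 0.53   -0.0641  0.2122]
[ 0.5306 -0.0741  0.2115]
[ 0.5329 -0.0693  0.2094]
[ 0.5299 -0.0712  0.2078]
[ 0.5367 -0.0774  0.207 ]
[ 0.5414 -0.078   0.2054]
[ 0.5346 -0.0615  0.2034]
[ 0.5294 -0.0752  0.2026]
[ 0.5439 -0.0766  0.2009]
[ 0.5355 -0.0749  0.2003]
rim 576 [ 0.4428 -0.0838  0.1505] [0.5784 0.0719 0.1798]
[ 0.5066 -0.0177] 0.0037037551451668048 430
knob 81 [0.4802 0.1043 0.1845] [0.4934 0.1228 0.1982] [0.4664 0.0826 0.1654]
top high 108
[ 0.5456 -0.067   0.2254]
[ 0.5459 -0.0648  0.223 ]
[ 0.5386 -0.0718  0.2228]
[ 0.546  -0.0697  0.2221]
[ 0.5438 -0.0577  0.2217]
[ 0.539  -0.06    0.2212]
[ 0.5365 -0.0672  0.2208]
[ 0.539  -0.0649  0.2206]
[ 0.5413 -0.0721  0.2204]
[ 0.5393 -0.0578  0.2195]
[ 0.5487 -0.07    0.2193]
[ 0.5463 -0.0724  0.2189]
[ 0.5466 -0.058   0.2188]
[ 0.5418 -0.0604  0.218 ]
[ 0.5393 -0.07    0.2173]
[ 0.5445 -0.0558  0.2167]
[ 0.5373 -0.0581  0.2157]
[ 0.5445 -0.0753  0.2137]
[ 0.552  -0.0683  0.2125]
[ 0.5355 -0.0586  0.2093]
rim 1021 [ 0.4474 -0.0777  0.1504] [0.5802 0.0709 0.1799]
[ 0.5138 -0.0121] 0.003844463179800266 803
knob 120 [0.4888 0.1106 0.1897] [0.5011 0.126  0.2049] [0.476  0.0879 0.1651]
```

View pics/a.png

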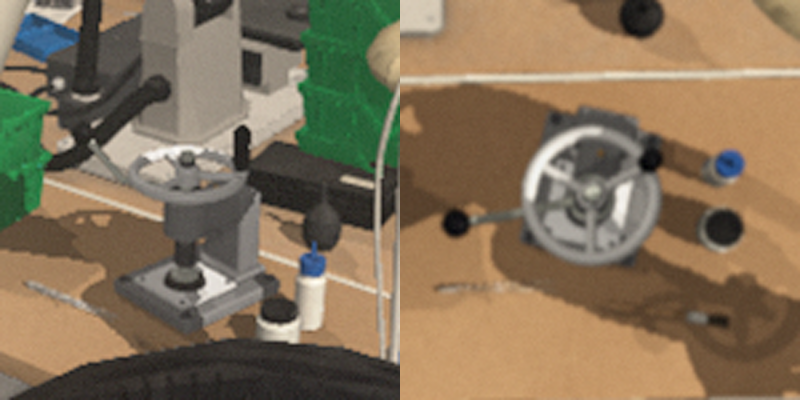

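View pics/scene0.png

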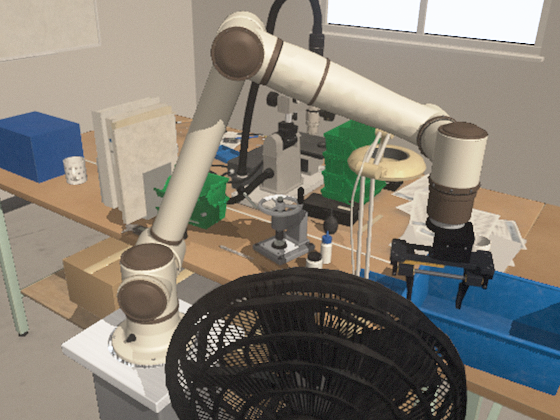

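Run:
```python
from h import *
for n in("scene","top"):
    p=capture(n); c=cloud(p,np.ones((420,560),bool))
    m=(c[:,0]>.1)&(c[:,0]<.95)&(c[:,1]<0.05)&(c[:,1]>-.75)&(c[:,2]>.14)&(c[:,2]<1.2)
    c=c[m]; print(n)
    for x in np.arange(.1,.95,.1):
        print("%.1f"%x,end=": ")
        for y in np.arange(-.75,.05,.1):
            q=c[(c[:,0]>=x)&(c[:,0]<x+.1)&(c[:,1]>=y)&(c[:,1]<y+.1)][:,2]
            print("%-14s"%("%d %.2f-%.2f"%(len(q),*np.percentile(q,[3,97])) if len(q)>3 else "."),end="")
        print()
save(p,"top1.png")
```

```text
scene
0.1: .             5371 0.31-0.58758 0.24-0.34 128 0.59-0.63 3148 0.59-0.691054 0.62-0.732796 0.41-0.732352 0.18-0.53
0.2: 650 0.30-0.34 2153 0.25-0.591642 0.32-0.582759 0.54-0.64278 0.57-0.68 32 0.71-0.73  174 0.57-0.73 .             
0.3: .             .             516 0.51-0.59 1290 0.15-0.44238 0.15-0.43 .             .             .             
0.4: .             .             .             34 0.43-0.43  125 0.42-0.44 .             80 0.16-0.17  190 0.15-0.17 
0.5: .             .             .             .             217 0.34-0.44 .             172 0.16-0.22 282 0.14-0.19 
0.6: .             .             .             31 0.27-0.30  641 0.27-0.31 233 0.27-0.31 8 0.28-0.30   .             
0.7: .             .             .             81 0.27-0.30  348 0.28-0.31 290 0.27-0.31 5 0.30-0.30   .             
0.8: .             .             .             .             15 0.30-0.31  16 0.31-0.31  229 0.14-0.29 937 0.14-0.29 
0.9: .             .             .             .             .             .             52 0.23-0.28  252 0.23-0.29 
top
0.1: .             .        
[... 333 characters left out ...]
            .             .             99 0.42-0.43  769 0.42-0.44 .             90 0.16-0.17  317 0.16-0.17 
0.5: .             .             .             .             969 0.35-0.45 .             189 0.16-0.22 568 0.14-0.19 
0.6: .             .             .             .             1222 0.29-0.341404 0.28-0.3199 0.28-0.30  .             
0.7: .             .             .             15 0.28-0.29  1376 0.28-0.311107 0.29-0.31371 0.28-0.31 .             
0.8: .             .             .             .             288 0.30-0.31 484 0.29-0.31 428 0.14-0.28 1157 0.14-0.29
0.9: .             .             .             .             .             .             385 0.21-0.25 1004 0.21-0.29
```

View pics/top1.png

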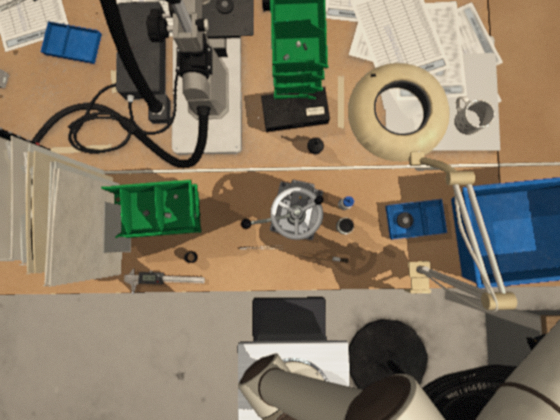

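>>> drive_tool:
  rows:
    - [50,0,0,40,0,0,0]
    - [50,0,0,40,0,0,0]
    - [50,0,0,40,0,0,0]
    - [50,0,0,40,0,0,0]
    - [50,0,0,40,0,0,0]

```text
time_s: 1.42
tcp_pos: [0.218, -0.5851, 0.4439]
ee_rot: [[-0.937, -0.349, 0.0], [-0.349, 0.937, -0.001], [-0.0, -0.001, -1.0]]
wrist_force: [0.3, -1.8, -0.5]
gripper_width: 0.707
gripper_force: 0.0
```

>>> drive_tool:
  rows:
    - [50,0,0,40,0,0,0]
    - [50,0,0,40,0,0,0]
    - [50,10,18,10,0,0,0]
    - [50,20,32,0,0,0,0]
    - [50,20,32,0,0,0,0]

```text
time_s: 1.83
tcp_pos: [0.2687, -0.5035, 0.5318]
ee_rot: [[-0.938, -0.347, 0.001], [-0.347, 0.938, -0.001], [-0.001, -0.001, -1.0]]
wrist_force: [0.6, -0.3, -1.2]
gripper_width: 0.508
gripper_force: 0.0
```

>>> drive_tool:
  rows:
    - [50,20,32,0,0,0,0]
    - [50,20,32,0,0,0,0]
    - [50,20,32,0,0,0,0]
    - [50,20,32,0,0,0,0]
    - [50,20,32,0,0,0,0]

```text
time_s: 2.25
tcp_pos: [0.3687, -0.3419, 0.5319]
ee_rot: [[-0.937, -0.349, 0.001], [-0.349, 0.937, -0.0], [-0.001, -0.001, -1.0]]
wrist_force: [1.3, 0.2, 0.1]
gripper_width: 0.497
gripper_force: 0.0
```

>>> drive_tool:
  rows:
    - [50,20,32,0,0,0,0]
    - [50,20,32,0,0,0,0]
    - [50,20,32,0,0,0,0]
    - [50,20,32,0,0,0,0]
    - [50,20,32,0,0,0,0]

```text
time_s: 2.67
tcp_pos: [0.4687, -0.1818, 0.532]
ee_rot: [[-0.937, -0.349, 0.001], [-0.349, 0.937, -0.0], [-0.001, -0.0, -1.0]]
wrist_force: [1.4, -1.3, 0.4]
gripper_width: 0.503
gripper_force: 0.0
```

>>> drive_tool:
  rows:
    - [50,20,32,0,0,0,-0.12]
    - [50,20,32,0,0,0,-0.12]
    - [50,20,32,-30,0,0,-0.11]
    - [50,11,19,-35,0,0,0]
    - [50,0,0,-40,0,0,0]

```text
time_s: 3.08
tcp_pos: [0.5385, -0.0702, 0.4296]
ee_rot: [[-1.0, -0.013, 0.003], [-0.013, 1.0, 0.001], [-0.003, 0.001, -1.0]]
wrist_force: [1.6, -0.4, -0.5]
gripper_width: 0.496
gripper_force: 0.0
```

>>> drive_tool:
  rows:
    - [50,0,0,-35,0,0,0]
    - [50,0,0,0,0,0,0]

```text
time_s: 3.25
tcp_pos: [0.5321, -0.0726, 0.3862]
ee_rot: [[-1.0, -0.01, -0.019], [-0.01, 1.0, 0.001], [0.019, 0.001, -1.0]]
wrist_force: [-0.4, 0.2, -2.0]
gripper_width: 0.498
gripper_force: 0.0
```

```bash
cat >> h.py <<'E'
def wrist():
    s=sense(); p=capture("wrist"); T=np.array(p["T_tool_cam"]); Rw=np.array(s["ee_rot"])
    R=Rw@T[:3,:3]; t=Rw@T[:3,3]+np.array(s["tcp_pos"])
    p["R"]=R.T; p["t"]=-R.T@t
    return p,s
E
python3 - <<'E'
from h import *
from scipy.optimize import least_squares
np.set_printoptions(precision=4,suppress=True)
p,s=wrist(); save(p,"w1.png"); print(s["tcp_pos"],s["wrist_force"])
c=cloud(p,np.ones((420,560),bool))
c=c[np.hypot(c[:,0]-.514,c[:,1]+.013)<.17]
g=c[(c[:,2]>.195)&(c[:,2]<.24)&(np.hypot(c[:,0]-.54,c[:,1]+.067)<.03)]; print("grip",len(g),np.median(g,0),np.percentile(g,[2,98],axis=0))
r=c[(c[:,2]>.150)&(c[:,2]<.18)]; d=np.hypot(r[:,0]-.514,r[:,1]+.013); rr=r[(d>.045)&(d<.08)]
f=least_squares(lambda x:np.hypot(rr[:,0]-x[0],rr[:,1]-x[1])-.06,[.515,-.015],loss="soft_l1",f_scale=.004); print(f.x,len(rr),np.percentile(rr[:,2],[5,50,95]))
k=c[(np.hypot(c[:,0]-.514,c[:,1]+.013)>.1)&(c[:,2]>.165)&(c[:,2]<.21)]; print("knob",len(k),np.median(k,0) if len(k) else "")
E
```

```text
[ 0.5321 -0.0726  0.3862] [-0.4258  0.199  -2.0408]
grip 438 [ 0.5373 -0.0654  0.22  ] [[ 0.5302 -0.0739  0.1981]
 [ 0.5477 -0.0564  0.2224]]
[ 0.5112 -0.0132] 4882 [0.161  0.1651 0.167 ]
knob 945 [0.4866 0.1081 0.1917]
```

View pics/w1.png

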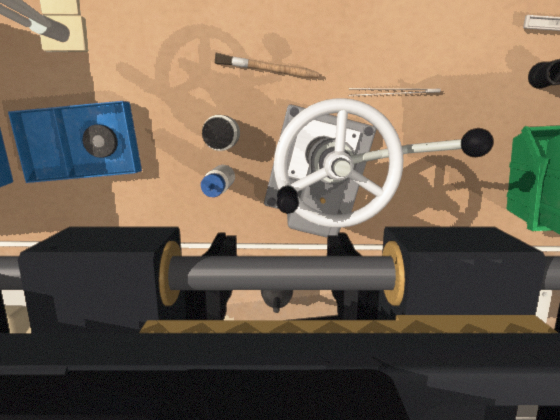

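>>> drive_tool:
  rows:
    - [50,0,0,0,0,0,0]
    - [50,0,0,0,0,0,0]

```text
time_s: 3.47
tcp_pos: [0.5377, -0.0741, 0.3996]
ee_rot: [[-1.0, -0.009, 0.007], [-0.009, 1.0, -0.0], [-0.007, -0.0, -1.0]]
wrist_force: [-0.3, 0.1, 1.1]
gripper_width: 0.501
gripper_force: 0.0
```

Run:
```python
from h import *
s=sense(); print(s["joints"],s["tcp_pos"],s["ee_rot"],s["wrist_force"])
```

```text
[ 9.32349668e+00  9.76723930e+00  5.62019187e+00  8.61203211e-02
 -8.54499538e+01 -9.88209063e+01] [ 0.53767604 -0.07410137  0.39959373] [[-9.99934731e-01 -8.88426224e-03  7.18350416e-03]
 [-8.88692639e-03  9.99960453e-01 -3.39035568e-04]
 [-7.18020799e-03 -4.02852713e-04 -9.99974141e-01]] [-0.34869166  0.13165692  1.05649344]
```

>>> drive_tool:
  rows:
    - [50,0,0,0,0,0,0]
    - [50,0,0,0,0,0,0]
    - [50,0,0,0,0,0,0]

```text
time_s: 3.72
tcp_pos: [0.5367, -0.0738, 0.3973]
ee_rot: [[-1.0, -0.009, 0.003], [-0.009, 1.0, 0.0], [-0.003, 0.0, -1.0]]
wrist_force: [-0.3, 0.4, 0.0]
gripper_width: 0.501
gripper_force: 0.0
```

```bash
cat > m.py <<'E'
from h import *
from scipy.optimize import least_squares
np.set_printoptions(precision=4,suppress=True)
p,s=wrist(); print(s["tcp_pos"],s["ee_rot"][0],s["wrist_force"])
c=cloud(p,np.ones((420,560),bool))
c=c[np.hypot(c[:,0]-.514,c[:,1]+.013)<.17]
g=c[(c[:,2]>.205)&(c[:,2]<.24)&(np.hypot(c[:,0]-.54,c[:,1]+.067)<.03)]; print("grip",len(g),np.median(g,0),np.percentile(g,[2,98],axis=0))
r=c[(c[:,2]>.150)&(c[:,2]<.18)]; d=np.hypot(r[:,0]-.514,r[:,1]+.013); rr=r[(d>.045)&(d<.08)]
f=least_squares(lambda x:np.hypot(rr[:,0]-x[0],rr[:,1]-x[1])-.06,[.515,-.015],loss="soft_l1",f_scale=.004); print(f.x,len(rr),np.percentile(rr[:,2],[5,50,95]))
k=c[(np.hypot(c[:,0]-.514,c[:,1]+.013)>.1)&(c[:,2]>.175)&(c[:,2]<.21)]; print("knob",len(k),np.median(k,0) if len(k) else "")
E
python3 m.py
```

```text
[ 0.5367 -0.0738  0.3973] [-1.     -0.0089  0.0032] [-0.3205  0.3611  0.0205]
grip 381 [ 0.538  -0.0651  0.2204] [[ 0.5301 -0.0742  0.211 ]
 [ 0.548  -0.0565  0.2225]]
[ 0.5113 -0.0132] 4702 [0.1612 0.1651 0.1671]
knob 765 [0.4855 0.1099 0.1929]
```

>>> drive_tool:
  rows:
    - [50,1,4,-20,0,0,0]
    - [50,1,4,-30,0,0,0]
    - [50,0,0,-30,0,0,0]
    - [50,0,0,-25,0,0,0]
    - [50,0,0,-15,0,0,0]

```text
time_s: 4.18
tcp_pos: [0.537, -0.0656, 0.2728]
ee_rot: [[-1.0, -0.009, -0.004], [-0.009, 1.0, 0.0], [0.004, 0.0, -1.0]]
wrist_force: [-0.2, -0.2, -0.8]
gripper_width: 0.502
gripper_force: 0.0
```

>>> drive_tool:
  rows:
    - [50,0,0,-15,0,0,0]
    - [50,0,0,-5,0,0,0]
    - [50,0,0,0,0,0,0]
    - [50,0,0,0,0,0,0]

```text
time_s: 4.52
tcp_pos: [0.5388, -0.0657, 0.2565]
ee_rot: [[-1.0, -0.009, 0.001], [-0.009, 1.0, -0.0], [-0.001, -0.0, -1.0]]
wrist_force: [0.0, 0.6, 0.7]
gripper_width: 0.499
gripper_force: 0.0
```

>>> drive_tool:
  rows:
    - [50,0,0,-15,0,0,0]
    - [50,0,0,-15,0,0,0]
    - [50,0,0,-12,0,0,0]
    - [50,0,0,-6,0,0,0]
    - [50,0,0,0,0,0,0]

```text
time_s: 4.93
tcp_pos: [0.5381, -0.0657, 0.2074]
ee_rot: [[-1.0, -0.009, -0.001], [-0.009, 1.0, -0.0], [0.001, -0.0, -1.0]]
wrist_force: [-0.2, 0.2, 0.3]
gripper_width: 0.503
gripper_force: 0.0
```

>>> drive_tool:
  rows:
    - [35,0,0,0,0,0,0]
    - [28,0,0,0,0,0,0]
    - [0,0,0,0,0,0,0]
    - [0,0,0,0,0,0,0]
    - [0,0,0,0,0,0,0]

```text
time_s: 5.35
tcp_pos: [0.5386, -0.0664, 0.2085]
ee_rot: [[-1.0, -0.01, 0.001], [-0.01, 1.0, -0.002], [-0.001, -0.002, -1.0]]
wrist_force: [1.7, -3.3, -0.8]
gripper_width: 0.216
gripper_force: 29.9
```

```bash
python3 m.py
```

```text
[ 0.5386 -0.0664  0.2085] [-1.     -0.0098  0.0014] [ 1.6957 -3.317  -0.7859]
grip 2118 [ 0.5385 -0.0644  0.2224] [[ 0.5271 -0.0817  0.206 ]
 [ 0.5473 -0.0472  0.2388]]
[ 0.5128 -0.0134] 13800 [0.1609 0.1653 0.1671]
knob 0
```

Run:
```python
import numpy as np
c=np.array([.512,-.0132]);a=-63.4
st=[2,4,6]+[8]*42+[6,4,2]; A=a-np.concatenate([[0],np.cumsum(st)]); print(A[-1]-a)
P=1000*(c+.06*np.c_[np.cos(np.radians(A)),np.sin(np.radians(A))]); D=np.diff(np.round(P,1),axis=0)
for i in range(0,len(D),5):
    print(i,P[min(i+5,len(D))].round(1),", ".join("[0, %.1f, %.1f, -0.1, 0, 0, 0]"%tuple(d) for d in D[i:i+5]))
```

```text
-360.0
0 [510.5 -73.2] [0, -1.9, -1.0, -0.1, 0, 0, 0], [0, -3.9, -1.6, -0.1, 0, 0, 0], [0, -6.0, -1.9, -0.1, 0, 0, 0], [0, -8.2, -1.5, -0.1, 0, 0, 0], [0, -8.4, -0.4, -0.1, 0, 0, 0]
5 [472.3 -58.2] [0, -8.3, 0.8, -0.1, 0, 0, 0], [0, -8.1, 1.9, -0.1, 0, 0, 0], [0, -7.8, 3.1, -0.1, 0, 0, 0], [0, -7.3, 4.1, -0.1, 0, 0, 0], [0, -6.7, 5.1, -0.1, 0, 0, 0]
10 [452.7 -22.2] [0, -5.9, 6.0, -0.1, 0, 0, 0], [0, -4.9, 6.7, -0.1, 0, 0, 0], [0, -4.1, 7.3, -0.1, 0, 0, 0], [0, -2.9, 7.9, -0.1, 0, 0, 0], [0, -1.8, 8.1, -0.1, 0, 0, 0]
15 [460.8  18.1] [0, -0.7, 8.4, -0.1, 0, 0, 0], [0, 0.5, 8.3, -0.1, 0, 0, 0], [0, 1.7, 8.2, -0.1, 0, 0, 0], [0, 2.7, 7.9, -0.1, 0, 0, 0], [0, 3.9, 7.5, -0.1, 0, 0, 0]
20 [492.9  43.7] [0, 4.8, 6.8, -0.1, 0, 0, 0], [0, 5.8, 6.1, -0.1, 0, 0, 0], [0, 6.5, 5.2, -0.1, 0, 0, 0], [0, 7.2, 4.2, -0.1, 0, 0, 0], [0, 7.8, 3.3, -0.1, 0, 0, 0]
25 [533.9  42.7] [0, 8.1, 2.1, -0.1, 0, 0, 0], [0, 8.3, 0.9, -0.1, 0, 0, 0], [0, 8.3, -0.2, -0.1, 0, 0, 0], [0, 8.3, -1.3, -0.1, 0, 0, 0], [0, 8.0, -2.5, -0.1, 0, 0, 0]
30 [564.7  15.5] [0, 7.6, -3.6, -0.1, 0, 0, 0], [0, 6.9, -4.6, -0.1, 0, 0, 0], [0, 6.3, -5.6, -0.1, 0, 0, 0], [0, 5.5, -6.3, -0.1, 0, 0, 0], [0, 4.5, -7.1, -0.1, 0, 0, 0]
35 [570.8 -25.1] [0, 3.5, -7.6, -0.1, 0, 0, 0], [0, 2.4, -8.0, -0.1, 0, 0, 0], [0, 1.2, -8.3, -0.1, 0, 0, 0], [0, 0.1, -8.4, -0.1, 0, 0, 0], [0, -1.1, -8.3, -0.1, 0, 0, 0]
40 [549.4 -60.1] [0, -2.2, -8.0, -0.1, 0, 0, 0], [0, -3.3, -7.7, -0.1, 0, 0, 0], [0, -4.4, -7.2, -0.1, 0, 0, 0], [0, -5.3, -6.4, -0.1, 0, 0, 0], [0, -6.2, -5.7, -0.1, 0, 0, 0]
45 [538.9 -66.8] [0, -5.1, -3.6, -0.1, 0, 0, 0], [0, -3.6, -2.2, -0.1, 0, 0, 0], [0, -1.8, -0.9, -0.1, 0, 0, 0]
```

>>> drive_tool:
  rows:
    - [0,-1.9,-1,0,0,0,0]
    - [0,-3.9,-1.6,0,0,0,0]
    - [0,-6,-1.9,0,0,0,0]
    - [0,-8.2,-1.5,0,0,0,0]
    - [0,-8.4,-0.4,0,0,0,0]

```text
time_s: 5.82
tcp_pos: [0.5109, -0.0736, 0.2082]
ee_rot: [[-1.0, -0.009, 0.003], [-0.009, 1.0, -0.003], [-0.003, -0.003, -1.0]]
wrist_force: [3.1, -8.8, -0.7]
gripper_width: 0.217
gripper_force: 29.8
```

>>> drive_tool:
  rows:
    - [0,-8.3,0,-0.1,0,0,0]
    - [0,-8.1,1.5,-0.1,0,0,0]
    - [0,-7.8,3,-0.1,0,0,0]
    - [0,-7.3,4.1,-0.1,0,0,0]
    - [0,-6.7,5.1,-0.1,0,0,0]

```text
time_s: 6.23
tcp_pos: [0.4709, -0.0593, 0.2076]
ee_rot: [[-1.0, -0.009, -0.0], [-0.009, 1.0, -0.002], [0.0, -0.002, -1.0]]
wrist_force: [1.1, -4.1, 1.6]
gripper_width: 0.224
gripper_force: 29.8
```

>>> drive_tool:
  rows:
    - [0,-5.9,6,-0.1,0,0,0]
    - [0,-4.9,6.7,-0.1,0,0,0]
    - [0,-4.1,7.3,-0.1,0,0,0]
    - [0,-2.9,7.9,-0.1,0,0,0]
    - [0,-1.8,8.1,-0.1,0,0,0]

```text
time_s: 6.65
tcp_pos: [0.4507, -0.0224, 0.2071]
ee_rot: [[-1.0, -0.009, -0.002], [-0.009, 1.0, -0.001], [0.002, -0.001, -1.0]]
wrist_force: [-3.2, -3.0, 4.5]
gripper_width: 0.221
gripper_force: 29.8
```

>>> drive_tool:
  rows:
    - [0,-0.4,8.4,-0.1,0,0,0]
    - [0,0.7,8.3,-0.1,0,0,0]
    - [0,1.8,8.2,-0.1,0,0,0]
    - [0,2.8,7.9,-0.1,0,0,0]
    - [0,3.9,7.5,-0.1,0,0,0]

```text
time_s: 7.07
tcp_pos: [0.4596, 0.0186, 0.2066]
ee_rot: [[-1.0, -0.01, -0.002], [-0.01, 1.0, -0.0], [0.002, -0.0, -1.0]]
wrist_force: [-3.1, -1.7, 6.0]
gripper_width: 0.218
gripper_force: 29.8
```

>>> drive_tool:
  rows:
    - [0,4.8,6.8,-0.1,0,0,0]
    - [0,5.8,6.1,-0.1,0,0,0]
    - [0,6.5,5.2,-0.1,0,0,0]
    - [0,7.2,4.2,-0.1,0,0,0]
    - [0,7.8,3.3,-0.1,0,0,0]

```text
time_s: 7.48
tcp_pos: [0.4927, 0.0438, 0.2062]
ee_rot: [[-1.0, -0.01, -0.001], [-0.01, 1.0, -0.001], [0.001, -0.001, -1.0]]
wrist_force: [-1.8, -4.8, 6.0]
gripper_width: 0.22
gripper_force: 29.8
```

>>> drive_tool:
  rows:
    - [0,8.1,2.1,0,0,0,0]
    - [0,8.3,0.9,0,0,0,0]
    - [0,8.3,-0.2,0,0,0,0]
    - [0,8.3,-1.3,0,0,0,0]
    - [0,8,-2.5,-0.1,0,0,0]

```text
time_s: 7.9
tcp_pos: [0.5326, 0.042, 0.2057]
ee_rot: [[-1.0, -0.01, -0.004], [-0.01, 1.0, -0.002], [0.004, -0.002, -1.0]]
wrist_force: [-5.4, -4.4, 7.3]
gripper_width: 0.223
gripper_force: 29.8
```

>>> drive_tool:
  rows:
    - [0,7.6,-3.6,0,0,0,0]
    - [0,6.9,-4.6,0,0,0,0]
    - [0,6.3,-5.6,-0.1,0,0,0]
    - [0,5.5,-6.3,-0.1,0,0,0]
    - [0,4.5,-7.1,-0.1,0,0,0]

```text
time_s: 8.32
tcp_pos: [0.5628, 0.0154, 0.2053]
ee_rot: [[-1.0, -0.009, -0.005], [-0.009, 1.0, -0.0], [0.005, -0.0, -1.0]]
wrist_force: [-8.2, -0.3, 8.5]
gripper_width: 0.222
gripper_force: 29.8
```

>>> drive_tool:
  rows:
    - [0,3.5,-7.6,-0.1,0,0,0]
    - [0,2.4,-8,-0.1,0,0,0]
    - [0,1.2,-8.3,-0.1,0,0,0]
    - [0,0.1,-8.4,-0.1,0,0,0]
    - [0,-1.1,-8.3,-0.1,0,0,0]

```text
time_s: 8.73
tcp_pos: [0.5695, -0.0239, 0.2049]
ee_rot: [[-1.0, -0.009, -0.003], [-0.009, 1.0, 0.002], [0.003, 0.002, -1.0]]
wrist_force: [-5.3, 3.8, 7.7]
gripper_width: 0.213
gripper_force: 29.8
```

>>> drive_tool:
  rows:
    - [0,-2.2,-8,-0.1,0,0,0]
    - [0,-3.3,-7.7,-0.1,0,0,0]
    - [0,-4.4,-7.2,-0.1,0,0,0]
    - [0,-5.3,-6.4,-0.1,0,0,0]
    - [0,-6.2,-5.7,-0.1,0,0,0]

```text
time_s: 9.15
tcp_pos: [0.5502, -0.0586, 0.2045]
ee_rot: [[-1.0, -0.01, 0.003], [-0.01, 1.0, 0.003], [-0.003, 0.003, -1.0]]
wrist_force: [-0.0, 5.6, 3.9]
gripper_width: 0.219
gripper_force: 29.8
```

>>> drive_tool:
  rows:
    - [0,-5.1,-3.6,-0.1,0,0,0]
    - [0,-3.6,-2.2,-0.1,0,0,0]
    - [0,-1.8,-0.9,-0.1,0,0,0]
    - [0,0,0,0,0,0,0]
    - [0,0,0,0,0,0,0]

```text
time_s: 9.57
tcp_pos: [0.5388, -0.0668, 0.2043]
ee_rot: [[-1.0, -0.009, -0.0], [-0.009, 1.0, 0.0], [0.0, 0.0, -1.0]]
wrist_force: [-2.1, 4.4, 7.0]
gripper_width: 0.22
gripper_force: 29.8
```

>>> drive_tool:
  rows:
    - [0,0,0,0,0,0,0]
    - [35,0,0,0,0,0,0]
    - [45,0,0,0,0,0,0]
    - [50,0,0,0,0,0,0]
    - [50,0,0,0,0,0,0]

```text
time_s: 9.98
tcp_pos: [0.5382, -0.0675, 0.203]
ee_rot: [[-1.0, -0.009, -0.002], [-0.009, 1.0, -0.001], [0.002, -0.001, -1.0]]
wrist_force: [0.1, -0.8, 0.6]
gripper_width: 0.431
gripper_force: 0.0
```

>>> drive_tool:
  rows:
    - [50,0,0,10,0,0,0]
    - [50,0,0,25,0,0,0]
    - [50,0,0,30,0,0,0]
    - [50,0,0,30,0,0,0]
    - [50,0,0,30,0,0,0]

```text
time_s: 10.4
tcp_pos: [0.5385, -0.0673, 0.3308]
ee_rot: [[-1.0, -0.009, -0.0], [-0.009, 1.0, -0.001], [0.0, -0.001, -1.0]]
wrist_force: [0.5, -0.0, -0.3]
gripper_width: 0.501
gripper_force: 0.0
```

>>> drive_tool:
  rows:
    - [50,0,0,25,0,0,0]
    - [20,0,0,10,0,0,0]
    - [0,0,0,5,0,0,0]
    - [0,0,0,0,0,0,0]
    - [0,0,0,0,0,0,0]

```text
time_s: 10.82
tcp_pos: [0.5383, -0.0669, 0.3674]
ee_rot: [[-1.0, -0.009, -0.003], [-0.009, 1.0, 0.0], [0.003, 0.0, -1.0]]
wrist_force: [0.8, 0.6, -1.2]
gripper_width: 0.278
gripper_force: 0.0
```

```bash
python3 m.py; python3 -c "
from h import *
p=capture('top');
c=cloud(p,np.ones((420,560),bool))
k=c[(np.hypot(c[:,0]-.514,c[:,1]+.013)>.1)&(np.hypot(c[:,0]-.514,c[:,1]+.013)<.15)&(c[:,2]>.175)&(c[:,1]>0.02)]; print(len(k),np.median(k,0) if len(k) else '')
"
```

```text
[ 0.5383 -0.0669  0.3674] [-1.     -0.0091 -0.0028] [ 0.8143  0.5732 -1.228 ]
grip 439 [ 0.5389 -0.0645  0.2162] [[ 0.5309 -0.0739  0.2093]
 [ 0.5485 -0.0559  0.2185]]
[ 0.5112 -0.013 ] 5431 [0.1572 0.1612 0.1632]
knob 920 [0.4856 0.1099 0.1929]
6557 [0.45043583 0.0890404  0.69685331]
```

>>> drive_tool:
  rows:
    - [0,-15,20,0,0,0,-0.08]
    - [0,-25,40,0,0,0,-0.08]
    - [0,-25,40,0,0,0,-0.08]
    - [0,-25,40,0,0,0,-0.08]
    - [0,-13,40,0,0,0,-0.04]

```text
time_s: 11.33
tcp_pos: [0.4424, 0.099, 0.3681]
ee_rot: [[-0.938, 0.348, -0.002], [0.348, 0.938, -0.001], [0.001, -0.001, -1.0]]
wrist_force: [0.3, 1.1, 0.2]
gripper_width: 0.004
gripper_force: 0.0
```

>>> drive_tool:
  rows:
    - [0,0,12,0,0,0,0]
    - [0,0,0,0,0,0,0]
    - [0,0,0,0,0,0,0]
    - [0,0,0,0,0,0,0]

```text
time_s: 11.67
tcp_pos: [0.4449, 0.1101, 0.3682]
ee_rot: [[-0.939, 0.344, -0.001], [0.344, 0.939, -0.001], [0.001, -0.002, -1.0]]
wrist_force: [-0.2, -0.4, 0.6]
gripper_width: 0.005
gripper_force: 0.0
```

Run:
```python
from h import *
p,s=wrist(); save(p,"w2.png"); print(s["tcp_pos"],s["ee_rot"],s["joints"])
c=cloud(p,np.ones((420,560),bool)); c=c[c[:,2]<.33]
d=np.hypot(c[:,0]-.512,c[:,1]+.0132)
k=c[(d>.11)&(d<.15)&(c[:,2]>.178)&(c[:,2]<.21)&(c[:,1]>.05)];print("knob",len(k),np.median(k,0))
p=capture("scene");q=capture("top")
for n,c in(("wrist",c),("scene",cloud(p,np.ones((420,560),bool))),("top",cloud(q,np.ones((420,560),bool)))):
    print(n)
    for x in np.arange(.4,.8,.05):
        print("%.2f"%x,[ "%.2f"%np.percentile(z,97) if len(z:=c[(c[:,0]>=x)&(c[:,0]<x+.05)&(c[:,1]>=y)&(c[:,1]<y+.05)][:,2])>3 else "-" for y in np.arange(.0,.4,.05)])
```

```text
[0.44489509 0.1100542  0.36818859] [[-9.39003077e-01  3.43905657e-01 -1.45619230e-03]
 [ 3.43907378e-01  9.39002858e-01 -1.16109023e-03]
 [ 9.68063234e-04 -1.59106257e-03 -9.99998266e-01]] [ 3.43060545e+01  1.42588993e+00 -8.08513043e+00  8.03638360e-03
 -8.05953939e+01 -1.44422453e+02]
knob 424 [0.47903037 0.11521373 0.19225765]
wrist
0.40 ['0.16', '0.00', '0.01', '0.00', '0.00', '0.03', '0.03', '0.00']
0.45 ['0.16', '0.17', '0.20', '0.00', '0.00', '0.12', '0.11', '0.12']
0.50 ['0.02', '0.02', '0.00', '0.00', '0.00', '0.15', '0.09', '0.14']
0.55 ['-', '-', '0.00', '0.00', '0.00', '0.15', '0.15', '0.15']
0.60 ['0.00', '-', '-', '-', '-', '0.08', '0.15', '0.15']
0.65 ['0.00', '-', '-', '-', '0.08', '0.08', '0.00', '0.00']
0.70 ['-', '-', '-', '-', '0.10', '0.09', '0.03', '-0.00']
0.75 ['-', '-', '-', '-', '-', '0.03', '0.06', '0.05']
scene
0.40 ['0.46', '0.71', '0.71', '0.69', '0.46', '0.03', '0.03', '0.00']
0.45 ['0.33', '0.71', '0.33', '0.46', '0.11', '0.12', '0.11', '0.11']
0.50 ['0.16', '0.00', '0.00', '0.00', '0.11', '0.15', '0.13', '0.13']
0.55 ['0.16', '0.00', '0.00', '0.00', '0.00', '0.15', '0.15', '0.14']
0.60 ['0.02', '0.00', '0.00', '0.00', '0.00', '0.14', '0.15', '0.13']
0.65 ['-', '-', '0.00', '0.00', '0.08', '0.06', '0.03', '-0.35']
0.70 ['0.00', '-', '0.03', '0.03', '0.11', '0.09', '0.03', '0.01']
0.75 ['0.05', '0.05', '0.03', '-', '0.12', '0.03', '0.07', '0.05']
top
0.40 ['0.46', '0.72', '0.72', '0.70', '0.70', '-', '-', '-']
0.45 ['0.46', '0.72', '0.72', '0.71', '-', '-', '0.11', '0.11']
0.50 ['0.16', '0.16', '0.00', '0.16', '-', '0.15', '0.09', '0.14']
0.55 ['0.16', '0.00', '0.00', '0.00', '0.00', '0.15', '0.15', '0.15']
0.60 ['0.02', '0.00', '0.00', '0.00', '0.00', '0.15', '0.15', '0.15']
0.65 ['0.00', '0.00', '0.00', '0.00', '0.00', '0.07', '0.04', '0.03']
0.70 ['0.00', '0.00', '0.03', '0.03', '0.11', '0.10', '0.03', '0.03']
0.75 ['0.05', '0.05', '0.03', '0.03', '0.12', '0.11', '0.06', '0.06']
```

View pics/w2.png

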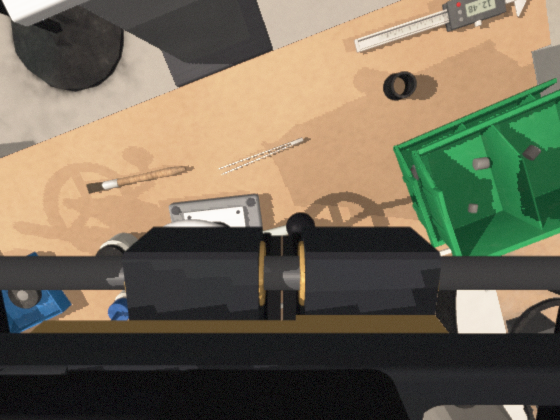

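>>> drive_tool:
  rows:
    - [0,0,10,-25,0,0,0]
    - [0,0,7,-35,0,0,0]
    - [0,0,0,-35,0,0,0]
    - [0,0,0,-30,0,0,0]
    - [0,0,0,-20,0,0,0]

```text
time_s: 12.23
tcp_pos: [0.4436, 0.126, 0.2208]
ee_rot: [[-0.938, 0.346, -0.004], [0.346, 0.938, -0.002], [0.003, -0.003, -1.0]]
wrist_force: [0.1, -0.2, -0.6]
gripper_width: 0.004
gripper_force: 0.0
```

>>> drive_tool:
  rows:
    - [0,0,0,-15,0,0,0]
    - [0,0,0,-12,0,0,0]
    - [0,0,0,-6,0,0,0]
    - [0,0,0,0,0,0,0]

```text
time_s: 12.57
tcp_pos: [0.4444, 0.1266, 0.1896]
ee_rot: [[-0.939, 0.345, -0.003], [0.345, 0.939, -0.002], [0.002, -0.003, -1.0]]
wrist_force: [-0.6, -0.8, 0.6]
gripper_width: 0.004
gripper_force: 0.0
```

Run:
```python
import numpy as np
c=np.array([512,-13.2]);n=np.array([.939,-.344])
A=np.arange(102,36,-4.); P=c+130*np.c_[np.cos(np.radians(A)),np.sin(np.radians(A))]-23.5*n
D=np.diff(P.round(1),axis=0)
for i in range(0,len(D),5): print(A[i],P[i].round(1),[list(map(float,d.round(1))) for d in D[i:i+5]])
```

```text
102.0 [462.9 122. ] [[8.9, 1.6], [9.1, 1.0], [9.0, 0.3], [9.1, -0.3], [9.0, -1.0]]
82.0 [508.  123.6] [[9.0, -1.6], [8.8, -2.2], [8.6, -2.8], [8.4, -3.4], [8.2, -3.9]]
62.0 [551.  109.7] [[7.8, -4.6], [7.5, -5.0], [7.2, -5.6], [6.7, -6.1], [6.3, -6.5]]
42.0 [586.5  81.9] [[5.9, -7.0]]
```

First close the gap, (444.5,126.6) to (463,122), then along the arc.

>>> drive_tool:
  rows:
    - [0,9,-2.3,0,0,0,0]
    - [0,9,-2.3,0,0,0,0]
    - [0,8.9,1.6,0,0,0,0]
    - [0,9.1,1,0,0,0,0]
    - [0,9,0.3,0,0,0,0]

```text
time_s: 12.98
tcp_pos: [0.4912, 0.1264, 0.1914]
ee_rot: [[-0.939, 0.344, 0.001], [0.344, 0.939, 0.001], [-0.001, 0.001, -1.0]]
wrist_force: [-1.9, 1.5, 0.1]
gripper_width: 0.003
gripper_force: 0.8
```

>>> drive_tool:
  rows:
    - [0,9.1,-0.3,0,0,0,0]
    - [0,9,-1,0,0,0,0]
    - [0,9,-1.6,0,0,0,0]
    - [0,8.8,-2.2,0,0,0,0]
    - [0,8.6,-2.8,0,0,0,0]

```text
time_s: 13.4
tcp_pos: [0.5351, 0.1179, 0.1907]
ee_rot: [[-0.939, 0.343, -0.0], [0.343, 0.939, -0.0], [0.0, -0.0, -1.0]]
wrist_force: [-0.2, 1.1, 0.7]
gripper_width: 0.008
gripper_force: 0.6
```

>>> drive_tool:
  rows:
    - [0,8.4,-3.4,0,0,0,0]
    - [0,8.2,-3.9,0,0,0,0]
    - [0,7.8,-4.6,0,0,0,0]
    - [0,7.5,-5,0,0,0,0]

```text
time_s: 13.73
tcp_pos: [0.5669, 0.1006, 0.1908]
ee_rot: [[-0.939, 0.344, -0.0], [0.344, 0.939, -0.0], [0.0, -0.0, -1.0]]
wrist_force: [-0.8, 0.9, -0.3]
gripper_width: 0.006
gripper_force: 0.6
```

>>> drive_tool:
  rows:
    - [0,7.2,-5.6,0,0,0,0]
    - [0,6.7,-6.1,0,0,0,0]
    - [0,4,-4,0,0,0,0]
    - [0,0,0,0,0,0,0]

```text
time_s: 14.07
tcp_pos: [0.5807, 0.0879, 0.1906]
ee_rot: [[-0.939, 0.345, -0.008], [0.345, 0.939, 0.005], [0.01, 0.002, -1.0]]
wrist_force: [-14.1, 12.7, 6.8]
gripper_width: 0.006
gripper_force: 9.4
```

>>> drive_tool:
  rows:
    - [0,0,0,0,0,0,0]
    - [0,0,0,0,0,0,0]
    - [0,-6,5,0,0,0,0]
    - [0,-15,12,0,0,0,0]
    - [0,-15,10,0,0,0,0]

```text
time_s: 14.48
tcp_pos: [0.5486, 0.1123, 0.191]
ee_rot: [[-0.939, 0.344, 0.001], [0.344, 0.939, -0.0], [-0.001, 0.0, -1.0]]
wrist_force: [-0.6, 1.2, -0.4]
gripper_width: 0.003
gripper_force: 0.0
```

>>> drive_tool:
  rows:
    - [0,0,0,20,0,0,0]
    - [0,0,0,35,0,0,0]
    - [0,-20,0,40,0,0,0]
    - [0,-30,0,40,0,0,0]
    - [0,-30,0,30,0,0,0]

```text
time_s: 14.9
tcp_pos: [0.4756, 0.1119, 0.3483]
ee_rot: [[-0.939, 0.345, 0.003], [0.345, 0.939, -0.0], [-0.003, 0.001, -1.0]]
wrist_force: [1.0, 1.6, 1.2]
gripper_width: 0.01
gripper_force: 0.0
```

>>> drive_tool:
  rows:
    - [0,-30,0,10,0,0,0]
    - [0,-25,0,0,0,0,0]
    - [0,-10,0,0,0,0,0]
    - [0,0,0,0,0,0,0]
    - [0,0,0,0,0,0,0]

```text
time_s: 15.32
tcp_pos: [0.4104, 0.1124, 0.3562]
ee_rot: [[-0.939, 0.343, 0.001], [0.343, 0.939, 0.0], [-0.001, 0.001, -1.0]]
wrist_force: [-0.3, 0.1, -0.1]
gripper_width: 0.002
gripper_force: 0.0
```

Run:
```python
from h import *
a=capture("scene"); b=capture("top")
c=cloud(a,np.ones((420,560),bool)); d=np.hypot(c[:,0]-.512,c[:,1]+.013)
for n,p in(("s",a),("t",b)):
    c=cloud(p,np.ones((420,560),bool)); d=np.hypot(c[:,0]-.512,c[:,1]+.013)
    k=c[(d>.1)&(d<.16)&(c[:,2]>.175)&(c[:,2]<.21)&(c[:,0]>.5)]; print(n,len(k),np.median(k,0) if len(k) else "")
    g=c[(d<.09)&(c[:,2]>.2)&(c[:,2]<.225)]; print(len(g),np.median(g,0) if len(g) else "")
cv2.imwrite("pics/end.png",np.hstack([cv2.resize(i[y:y+170,x:x+170,::-1],(400,400)) for i,x,y in((a["frame"],200,130),(b["frame"],215,130))]))
```

```text
s 59 [0.5931099  0.07237413 0.1879217 ]
44 [ 0.53330458 -0.07266796  0.21159207]
t 102 [0.60171303 0.08000041 0.19425456]
58 [ 0.54183726 -0.06432078  0.21579284]
```

View pics/end.png

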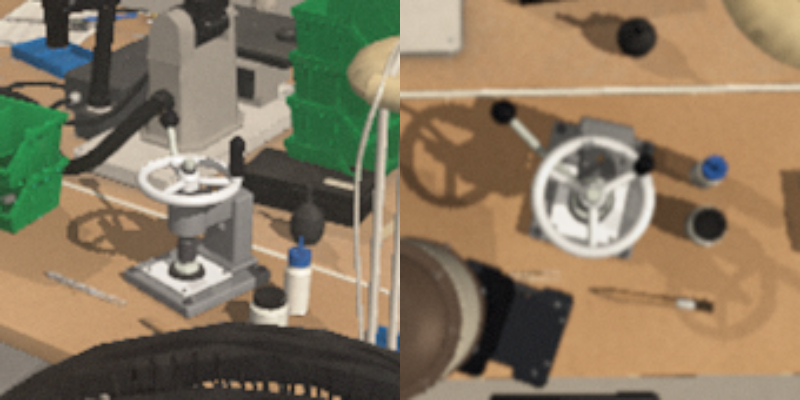

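```bash
python3 -c "
from station import *
print(finish_job())"
```

```text
the job is handed in; nothing more can be done
None
```

I turned the wheel one full turn clockwise, with the handle back at its start to within a few millimetres. I then pushed the lock lever until it met its stop, backed the arm clear of everything, and handed the job in. The foot's force on the puck could not be measured, and the hand-in gave no verdict.

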